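# Set out the seal repair place

## Task

Set out the repair place on the shelf: lay the large green wax seal in the middle of the square cork mat with the small green seal centred on top of it, put the copper tin in the middle of the round cork mat, and stand the pewter loupe on the bare shelf between the two mats, in line with their centres and halfway. Everything sits upright, the way up it is now. Don't touch the clamp holding the cracked bulla, and leave the mallet and the stamp where they are.

Things in the scene. Friction and masses are not known exactly. Their poses are not given: they have to be found in the camera images.
- mat_square: Square cork mat, 84 x 84 mm, 4 mm thick, fixed flat on the shelf; origin at the centre of its underside (shelf level z = 0), z up. Its x and y axes run parallel to its edges. The round mat's centre always lies on this mat's own y axis, to one side or the other, 205 to 225 mm off.
- mat_round: Round cork mat, 84 mm across, 4 mm thick, fixed flat on the shelf; origin at the centre of its underside, z up. Which mat is to the left varies, and the loupe starts standing on one of the two.
- seal_large: Large dark green wax seal: a loose flat disc 60 mm across, 12 mm thick, with a low beaded rim pattern and a cross on top; origin at the centre of its underside, z up through the disc. Starts on the bare shelf. About 45 g.
- seal_small: Small dark green wax seal: the same pattern, a loose disc 40 mm across, 12 mm thick; origin at the centre of its underside, z up. Starts on the bare shelf. About 22 g.
- tin: Round copper specimen tin with a fixed lid, 56 mm across, 40 mm high, closed flat top, loose; origin at the centre of its underside, z up. Starts on the bare shelf. About 90 g.
- loupe: Pewter loupe stand, 60 mm high, loose: a foot disc 48 mm across and 6 mm thick, three thin legs, and on them a round lens barrel 36 mm across from 36 to 60 mm height (grip it there); origin at the centre of the foot's underside, z up. Starts standing on one of the mats, roughly in its middle. About 120 g.
- clamp: Black cast-iron screw clamp gripping a cracked clay bulla, fixed to the shelf, do not touch: base 70 mm (own x) by 150 mm (own y), about 70 mm high, its screw with cross bar reaching 92 mm from the origin to own -y; origin on the shelf, 15 mm to own -y of the base's centre.
- mallet: Boxwood mallet lying loose, leave it: handle along own x, head (48 mm thick, 78 mm wide along own y) centred 60 mm to own +x of the origin, handle's end 94 mm to own -x; at most 48 mm high. Origin on the shelf.
- stamp: Wooden hand stamp standing loose near the robot, leave it: foot 34 x 52 mm, turned knob handle, 70 mm high; origin at the centre of its underside.
Mind the look-alikes: they are no part of the job. Leave any blue or purple look-alike of the loupe alone.

How it is judged:
By the outcome, as a careful person would: the job done as asked, in the order asked, and still so for the second after the job is handed in, with the robot touching nothing.
It also fails if it takes over 102 s, if anything falls off the work surface, if the arm or the gripper's body presses on something with over 40 N, if the wrist force passes 120 N, or if a joint passes its speed limit or range.

## Robot

A 6-joint arm with a two-finger parallel gripper is mounted at the origin on the work surface. World frame = base frame: x ahead of the robot, y to its left, z up, the work surface at z = 0. Lengths are in m, angles in rad, forces in N, time in s.
With the tool pointing down it reaches from about 0.35 to 0.975 m from the base axis. Payload 4.9 kg.
Tool frame: the origin (TCP) lies at the very end of the fingers, on their centre line; the grasp point (between the pads) lies 19 mm behind it; z points along the fingers, y is the line along which they close (so a half turn about z gives the same grasp; the last joint's range is limited). The gripper opens to 85 mm and grips with 20 to 120 N. Pads are 22 mm wide; open, the fingers measure 114 mm over their backs; the gripper's body (76 mm by 85 mm) begins 54 mm behind the grasp point. The pads swing forward as they close: fully open they stand 13 mm farther back than shut.
Start: joints at [1.023, 0.053, 1.613, -0, 1.476, -0.119], TCP at [0.26, 0.568, 0.231] pointing down, gripper open.
Joint ranges: [-3.01, 3.01], [-1.01, 2.22], [0.06, 2.58], [-1.02, 4.17], [0.09, 2.62], [-3.14, 3.14]. Speed limits (rad/s): [2.57, 2.57, 3.14, 3.14, 3.14, 3.14].

## Interface

Orientations are given as a unit quaternion [x, y, z, w].
In Python, from cell import get_state, eyes, ticket gives the robot as it stands.
- The arm moves only by the tool play_rows, never from a script. Its argument "increments" is a list that holds one entry, the list of rows, each a list of 7 numbers: the shift along the tool's x, y, z in cm, then the turn, a rotation vector about the tool's x, y, z in degrees, then the opening, from -1 (shut) to 1 (fully open). A call has 1 to 5 rows; each row shifts and turns the commanded pose from where the row before left it, along the tool's axes as they then stand; what a row does not reach is not made up. A row lasts 1/12 s, in which the tool goes at most 41.7 mm and 7.16 degrees, less where a joint would pass 70% of its speed; a pose out of reach is approached as far as the arm can. A call with a gripper value outside its range is refused whole. The fingers move at their own pace and stop on an object; "squeeze" is the grip in N (left out, the last holds). Time passes only in rows, so rows that do not move let the fingers close. It gives the time, the measured TCP pose, the force, the opening and the grip force at its end, in the units of the state.
- get_state(): the state, without advancing time (a new reading comes with each control period).
- eyes.grab_frame(name): name is "side" or "top"; returns a dict with "pixels" (384x512x3 uint8, red, green, blue), "K" (3x3 intrinsics, pixels), "D" ([k1, k2, p1, p2, k3] as OpenCV has them; the pictures are not rectified), "xyz" and "attitude" of the camera in the world. Camera axes: x right, y down, z forward; pixel columns grow to the right and rows downward; lengths in m; the calibration is good to about 2 mm. A picture is of the moment at which its call begins. There is no depth.
- ticket.sign_off(): hands the job in; it is judged then, once.
The state is a dict: "time_s": time; "q": joint angles; "qvel": joint speeds; "tau": joint torques, N m; "tcp_pos": TCP position; "tool_rot": TCP orientation; "contact_force": force on the tool from outside, world axes, zero at the start; "torque": the same for the moment, N m; "gripper_width": opening from 0.0 (shut) to 1.0 (fully open); "grip_force": force on a finger pad.
Only numpy, scipy, OpenCV 4.12 (cv2) and the standard library are available. Lean on these libraries where they do the work, as an engineer would, in place of code of your own. Each camera call takes 0.05 s, during which the arm holds its last target. There are 200 camera calls.

## Working session

There is one attempt and no reset: what is moved stays moved. The work goes in short steps, Python scripts to look and compute and a tool call to move; the robot and the scene stay as the last step left them, time stands still between calls to the robot, and variables do not carry over. Pictures are saved under pics/ and viewed, at most 14 in all, crops included, and the job is handed in when it is done.

Besides the shell and the picture viewer there is one more tool, called as name(argument=value, ...) on one line, values as JSON. play_rows: Moves the arm, as the interface text tells. Its arguments: {"type":"object","properties":{"increments":{"type":"array","items":{"type":"array","items":{"type":"array","items":{"type":"number"}}}},"squeeze":{"type":"number"}},"required":["increments"]}

```bash
ls; mkdir -p pics
python3 - <<'E'
from cell import get_state, eyes
import cv2
s=get_state();print({k:s[k] for k in('time_s','tcp_pos','tool_rot','gripper_width','contact_force')})
for n in('top','side'):
    f=eyes.grab_frame(n);cv2.imwrite(f'pics/{n}0.png',cv2.resize(f['pixels'][:,:,::-1],(800,600)));print(n,f['K'],f['D'],f['xyz'],f['attitude'])
E
```

```text
pics
{'time_s': 0.0, 'tcp_pos': array([0.25953641, 0.56787997, 0.23004038]), 'tool_rot': array([ 2.12770627e-01,  9.77101615e-01, -9.87826108e-04, -3.43343480e-04]), 'gripper_width': 1.0007369527513499, 'contact_force': array([-0.92073732, -0.25514497, -0.31311704])}
top [[490.27098472   0.         249.9685844 ]
 [  0.         490.27098472 196.03414071]
 [  0.           0.           1.        ]] [-0.02147541  0.          0.          0.          0.        ] [0.38228897 0.01657568 1.29215574] [ 0.71570359 -0.69568079  0.04402964 -0.04310449]
side [[370.12487003   0.         258.02614482]
 [  0.         370.12487003 192.25804291]
 [  0.           0.           1.        ]] [-0.01030315  0.          0.          0.          0.        ] [0.46443989 0.64875289 0.69174925] [-0.05257701  0.92013246 -0.38740427  0.02257964]
```

View pics/top0.png

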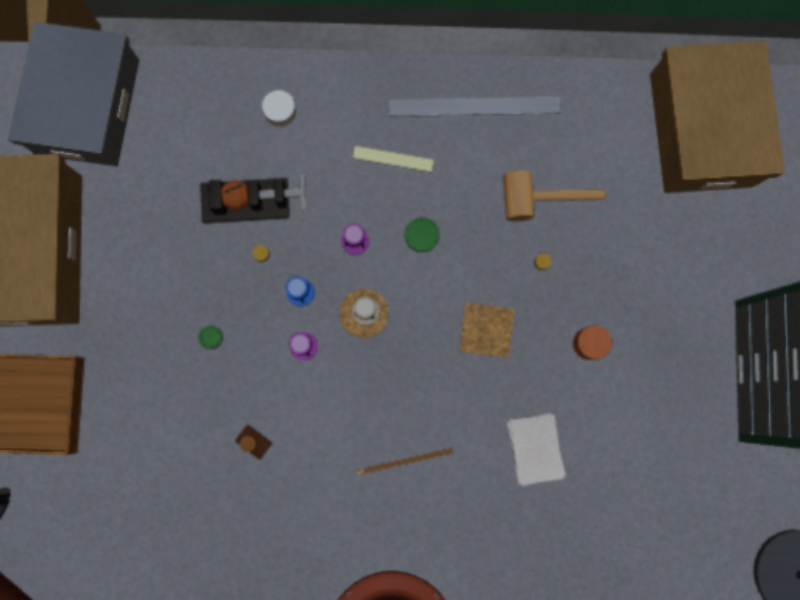

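View pics/side0.png

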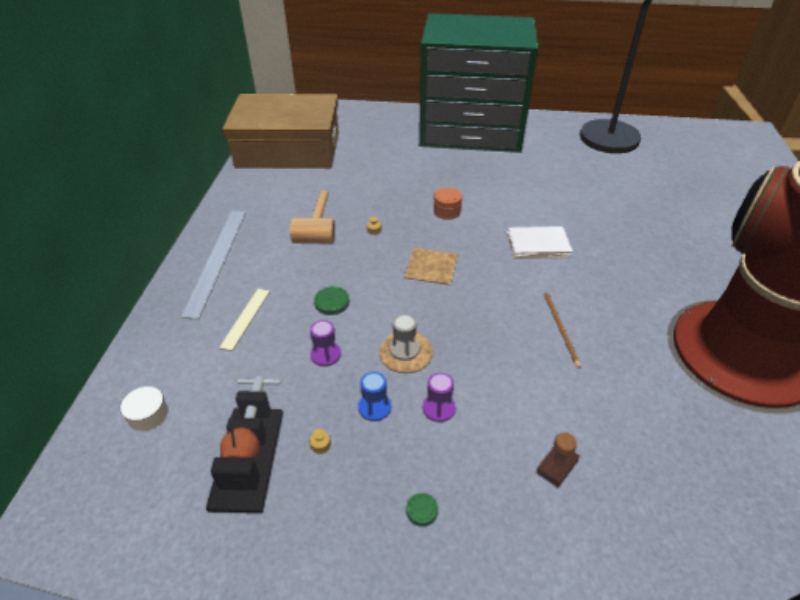

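Top view (800x600): the wanted loupe is the pewter one at (365,310) on the round mat. Its look-alikes are blue (299,290) and purple (355,238) and (303,345).
- **Large seal:** (422,235)
- **Small seal:** (210,337)
- **Square mat:** (487,330)
- **Copper tin:** (593,342), with a white tin (278,106), brass knobs (261,253) and (543,261), and the orange bulla (235,194) as look-alikes

Next I'll measure these.

```bash
cat > h.py <<'E'
import numpy as np, cv2
from scipy.spatial.transform import Rotation as R
from cell import get_state, eyes
def cast(f,uv,z):
    p=cv2.undistortPoints(np.array(uv,float).reshape(-1,1,2),f['K'],np.array(f['D'])).reshape(-1,2)
    d=R.from_quat(f['attitude']).apply(np.c_[p,np.ones(len(p))]); c=np.array(f['xyz'])
    return c+d*((z-c[2])/d[:,2])[:,None]
def proj(f,P):
    Rm=R.from_quat(f['attitude']).inv().as_matrix(); t=-Rm@np.array(f['xyz'])
    return cv2.projectPoints(np.array(P,float).reshape(-1,1,3),cv2.Rodrigues(Rm)[0],t,f['K'],np.array(f['D']))[0].reshape(-1,2)
def masks(f):
    hsv=cv2.cvtColor(f['pixels'],cv2.COLOR_RGB2HSV)
    r=lambda a,b:cv2.inRange(hsv,np.array(a),np.array(b))
    return dict(green=r((50,110,25),(75,255,255)),copper=r((4,130,90),(13,255,255)),cork=r((9,80,90),(20,220,255)))
def blobs(m,amin,near=None,rad=60):
    out=[]
    for c in cv2.findContours(m,cv2.RETR_EXTERNAL,cv2.CHAIN_APPROX_NONE)[0]:
        a=cv2.contourArea(c)
        if a<amin: continue
        out.append((a,c.reshape(-1,2).astype(float)))
    return out
def circ(P):
    A=np.c_[2*P[:,:2],np.ones(len(P))]; s=np.linalg.lstsq(A,(P[:,:2]**2).sum(1),rcond=None)[0]
    return s[:2],2*np.sqrt(s[2]+s[0]**2+s[1]**2)
E
python3 - <<'E'
from h import *
for n in('top','side'):
    f=eyes.grab_frame(n);np.save(f'{n}.npy',f,allow_pickle=True)
    for k,m in masks(f).items():
        for a,c in blobs(m,60):
            z=dict(green=.012,copper=.04,cork=.004)[k]
            if c[:,1].min()<20: continue
            P=cast(f,c,z); ce,d=circ(cast(f,cv2.convexHull(c.astype(np.float32)).reshape(-1,2),z))
            print(n,k,int(a),'px',c.mean(0).round(),'circ',ce.round(4),'d',round(d*1000,1),'ext',((P.max(0)-P.min(0))*1000).round(0)[:2],'mid',((P.max(0)+P.min(0))/2).round(4)[:2])
f=np.load('top.npy',allow_pickle=True).item()
cr=f['pixels'][130:240,120:400,::-1];cv2.imwrite('pics/crop.png',cv2.resize(cr,None,fx=2.85,fy=2.85,interpolation=2))
E
```

```text
top green 95 px [492. 281.] circ [ 0.3304 -0.6185] d 79.8 ext [16. 97.] mid [ 0.3355 -0.6182]
top green 131 px [134. 216.] circ [0.4808 0.3185] d 35.3 ext [34. 35.] mid [0.481  0.3181]
top green 307 px [270. 150.] circ [ 0.6664 -0.0318] d 55.0 ext [55. 53.] mid [ 0.6661 -0.0326]
top copper 487 px [248. 376.] circ [0.0196 0.0041] d 185.5 ext [ 41. 148.] mid [0.0915 0.0089]
top copper 315 px [380. 219.] circ [ 0.4887 -0.3178] d 53.2 ext [52. 52.] mid [ 0.4878 -0.3179]
top copper 143 px [149. 123.] circ [0.7218 0.2858] d 42.1 ext [41. 40.] mid [0.7217 0.286 ]
top cork 89 px [259. 295.] circ [ 0.2893 -0.0122] d 133.4 ext [ 42. 154.] mid [ 0.2862 -0.0136]
top cork 2579 px [ 24. 254.] circ [0.3654 0.6162] d 184.5 ext [156. 126.] mid [0.3656 0.6112]
top cork 320 px [380. 219.] circ [ 0.4918 -0.3278] d 55.3 ext [53. 53.] mid [ 0.4908 -0.3276]
top cork 908 px [311. 211.] circ [ 0.5067 -0.1476] d 101.6 ext [89. 87.] mid [ 0.507  -0.1464]
top cork 704 px [232. 200.] circ [0.5299 0.0632] d 81.2 ext [80. 78.] mid [0.5302 0.0631]
top cork 142 px [149. 123.] circ [0.7312 0.2936] d 43.0 ext [42. 41.
[... 1429 characters left out ...]
. 43.] mid [0.739  0.2486]
side cork 332 px [259. 226.] circ [0.5289 0.0609] d 81.4 ext [80. 80.] mid [0.529  0.0612]
side cork 79 px [360. 211.] circ [ 0.3044 -0.0155] d 149.3 ext [ 41. 156.] mid [ 0.2838 -0.017 ]
side cork 515 px [276. 170.] circ [ 0.5058 -0.1468] d 105.6 ext [89. 90.] mid [ 0.5059 -0.1479]
side cork 406 px [201. 141.] circ [ 0.7406 -0.2763] d 151.5 ext [ 91. 168.] mid [ 0.7458 -0.2772]
side cork 116 px [287. 125.] circ [ 0.4877 -0.3717] d 59.4 ext [53. 68.] mid [ 0.4904 -0.3694]
side cork 1427 px [181.  71.] circ [ 0.9329 -0.7089] d 311.2 ext [280. 218.] mid [ 0.9337 -0.7112]
side cork 173 px [476.  66.] circ [-0.2912 -0.9004] d 186.3 ext [ 47. 211.] mid [-0.2571 -0.9014]
```

View pics/crop.png

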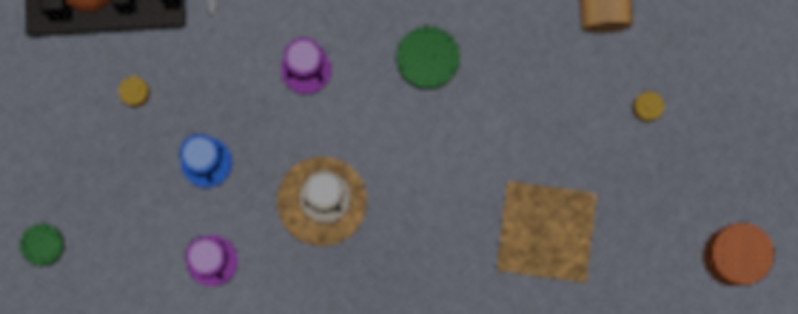

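Pewter loupe is at crop (323,190); the blue (200,158) and both purple (303,60), (207,258) look-alikes are clearly distinct. I'll align the tool with the world axes first, then go above the large seal.

Run:
```python
from h import *
for n in('top','side'):
    f=np.load(f'{n}.npy',allow_pickle=True).item()
    g=f['pixels'];hsv=cv2.cvtColor(g,cv2.COLOR_RGB2HSV)
    m=cv2.inRange(hsv,np.array((0,0,128)),np.array((180,45,255)))
    for a,c in blobs(m,25):
        ce,d=circ(cast(f,c,.06))
        if abs(ce[0]-.53)<.08 and abs(ce[1]-.06)<.08: print(n,a,c.mean(0),ce,d)
    print(proj(f,[[.53,.063,.06]]))
```

```text
top 112.0 [233.36111111 196.        ] [0.5335424  0.05956871] 0.03128654356645641
[[231.79540063 197.48056616]]
[[259.0154208  209.41220236]]
```

play_rows(increments=[[[0, 0, 0, 0, 0, -6.2, 1], [0, 0, 0, 0, 0, -6.2, 1], [0, 0, 0, 0, 0, -6.2, 1], [0, 0, 0, 0, 0, -6.0, 1], [0, 0, 0, 0, 0, 0, 1]]], squeeze=30)

```text
time_s: 0.62
tcp_pos: [0.2598, 0.5683, 0.2309]
tool_rot: [-0.001, 1.0, -0.0, -0.0]
contact_force: [-0.0, 0.6, -0.6]
gripper_width: 0.999
grip_force: 0.0
```

play_rows(increments=[[[-2, -3, 0, 0, 0, 0, 1], [-2, -3, 0, 0, 0, 0, 1], [-2, -3, 0, 0, 0, 0, 1], [-2, -3, 0, 0, 0, 0, 1], [-2, -3, 0, 0, 0, 0, 1]]])

```text
time_s: 1.03
tcp_pos: [0.3604, 0.417, 0.2312]
tool_rot: [0.001, 1.0, -0.0, 0.0]
contact_force: [0.7, 0.4, -0.6]
gripper_width: 1.002
grip_force: 0.0
```

play_rows(increments=[[[-2, -3, 0, 0, 0, 0, 1], [-2, -3, 0, 0, 0, 0, 1], [-2, -3, 0, 0, 0, 0, 1], [-2, -3, 0, 0, 0, 0, 1], [-2, -3, 0, 0, 0, 0, 1]]])

```text
time_s: 1.45
tcp_pos: [0.4606, 0.2669, 0.2314]
tool_rot: [0.001, 1.0, 0.0, 0.0]
contact_force: [0.2, -0.1, -0.0]
gripper_width: 0.999
grip_force: 0.0
```

play_rows(increments=[[[-2, -3, 0, 0, 0, 0, 1], [-2, -3, 0, 0, 0, 0, 1], [-2, -3, 0, 0, 0, 0, 1], [-2, -3, 0, 0, 0, 0, 1], [-2, -3, 0, 0, 0, 0, 1]]])

```text
time_s: 1.87
tcp_pos: [0.5608, 0.1169, 0.2313]
tool_rot: [0.001, 1.0, 0.0, 0.0]
contact_force: [-0.3, -0.2, 0.3]
gripper_width: 1.001
grip_force: 0.0
```

play_rows(increments=[[[-2, -3, 0, 0, 0, 0, 1], [-2, -3, 0, 0, 0, 0, 1], [-2, -3, 2, 0, 0, 0, 1], [-2, -3, 2, 0, 0, 0, 1], [0, 0, 0, 0, 0, 0, 1]]])

```text
time_s: 2.28
tcp_pos: [0.6401, -0.0065, 0.1856]
tool_rot: [0.004, 1.0, -0.001, -0.003]
contact_force: [-1.4, -0.2, -1.2]
gripper_width: 1.002
grip_force: 0.0
```

```bash
cat > st.py <<'E'
from h import *
import sys
s=get_state();r=R.from_quat(s['tool_rot'])
print(s['time_s'],s['tcp_pos'].round(4),s['q'].round(2),s['gripper_width'],s['grip_force'],s['contact_force'].round(1))
print('tool axes',r.as_matrix().T.round(4).tolist())
def go(x,y,z): print('cm tool shift to',(x,y,z),(r.inv().apply(np.array([x,y,z])-s['tcp_pos'])*100).round(2))
a=list(map(float,sys.argv[1:]))
for i in range(0,len(a),3): go(*a[i:i+3])
al=R.from_matrix(np.array([[-1,0,0],[0,1,0],[0,0,-1]]).T); print('rotvec deg to aligned',(r.inv()*al).as_rotvec(degrees=True).round(2))
E
python3 st.py .6662 -.033 .1
```

```text
2.2833 [ 0.6401 -0.0065  0.1856] [-0.13  0.12  1.62 -0.    1.41 -1.69] 1.0016240030855663 0.0 [-1.4 -0.2 -1.2]
tool axes [[-0.9999, 0.0076, 0.0067], [0.0076, 1.0, -0.0014], [-0.0067, -0.0013, -1.0]]
cm tool shift to (0.6662, -0.033, 0.1) [-2.69 -2.62  8.55]
rotvec deg to aligned [-0.08 -0.39 -0.44]
```

play_rows(increments=[[[-1.35, -1.3, 2, 0, -0.2, -0.2, 1], [-1.3, -1.3, 2, 0, -0.2, -0.2, 1], [0, 0, 2, 0, 0, 0, 1], [0, 0, 2, 0, 0, 0, 1], [0, 0, 2, 0, 0, 0, 1]]])

```text
time_s: 2.7
tcp_pos: [0.6672, -0.0273, 0.0904]
tool_rot: [-0.002, 1.0, 0.0, 0.003]
contact_force: [0.8, 1.0, -0.3]
gripper_width: 1.0
grip_force: 0.0
```

play_rows(increments=[[[0, 0, 2, 0, 0, 0, 1], [0, 0, 1, 0, 0, 0, 1], [0, 0, 0, 0, 0, 0, 1], [0, 0, 0, 0, 0, 0, 1]]])

```text
time_s: 3.03
tcp_pos: [0.6672, -0.027, 0.0613]
tool_rot: [-0.003, 1.0, 0.0, 0.003]
contact_force: [0.0, 0.1, 1.1]
gripper_width: 0.999
grip_force: 0.0
```

```bash
python3 st.py .6662 -.033 .03 .6662 -.033 -.003
python3 - <<'E'
from h import *
f=eyes.grab_frame('side');u,v=proj(f,[[.666,-.033,.03]])[0].astype(int)
cv2.imwrite('pics/s1.png',cv2.resize(f['pixels'][v-60:v+60,u-80:u+80,::-1],None,fx=5,fy=5,interpolation=2))
E
```

```text
3.0333 [ 0.6672 -0.027   0.0613] [-0.15  0.3   1.63  0.    1.2  -1.73] 0.9992849786964146 0.0 [0.  0.1 1.1]
tool axes [[-1.0, -0.0068, -0.0062], [-0.0068, 1.0, 0.0002], [0.0062, 0.0002, -1.0]]
cm tool shift to (0.6662, -0.033, 0.03) [ 0.12 -0.6   3.13]
cm tool shift to (0.6662, -0.033, -0.003) [ 0.14 -0.6   6.43]
rotvec deg to aligned [0.01 0.36 0.39]
```

View pics/s1.png

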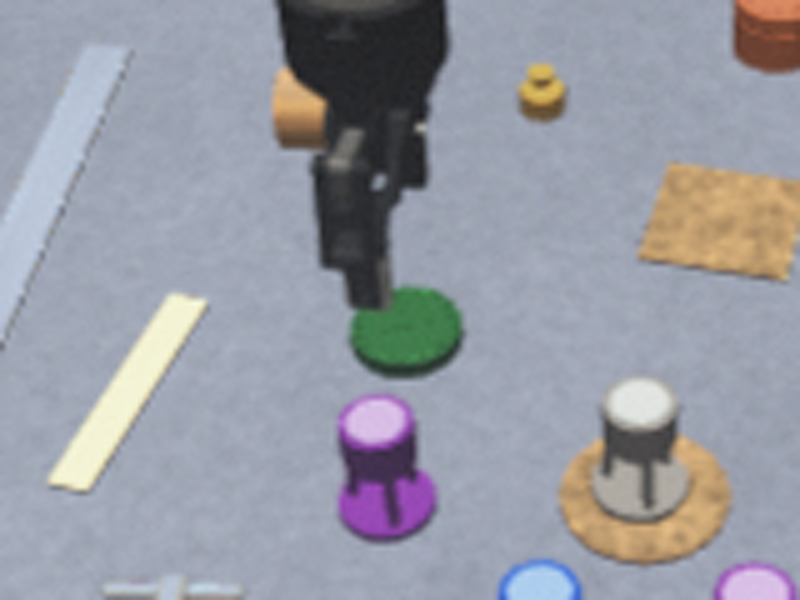

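The open gripper is above the large seal: seal at crop (405,328), near finger at (370,290). I'll descend with a small y correction.

play_rows(increments=[[[0.1, -0.6, 0.2, 0, 0.35, 0.4, 1], [0, 0, 1.5, 0, 0, 0, 1], [0, 0, 1.5, 0, 0, 0, 1], [0, 0, 1.5, 0, 0, 0, 1], [0, 0, 1.0, 0, 0, 0, 1]]])

```text
time_s: 3.5
tcp_pos: [0.6647, -0.0331, 0.0009]
tool_rot: [-0.0, 1.0, 0.0, -0.002]
contact_force: [-0.9, 0.1, -0.9]
gripper_width: 0.999
grip_force: 0.0
```

play_rows(increments=[[[0, 0, 0.6, 0, 0, 0, 1], [0, 0, 0, 0, 0, 0, 1], [0, 0, 0, 0, 0, 0, 1]]])

```text
time_s: 3.75
tcp_pos: [0.6661, -0.0332, -0.0025]
tool_rot: [-0.0, 1.0, 0.0, -0.0]
contact_force: [-0.1, 0.1, 0.1]
gripper_width: 0.997
grip_force: 0.0
```

```bash
python3 st.py .6662 -.033 -.003
```

```text
3.75 [ 0.6661 -0.0332 -0.0025] [-0.16  0.38  1.65  0.    1.11 -1.73] 0.9973401367240641 0.0 [-0.1  0.1  0.1]
tool axes [[-1.0, -0.0006, 0.0004], [-0.0006, 1.0, 0.0002], [-0.0004, 0.0002, -1.0]]
cm tool shift to (0.6662, -0.033, -0.003) [-0.01  0.02  0.05]
rotvec deg to aligned [ 0.01 -0.02  0.03]
```

play_rows(increments=[[[0, 0, 0, 0, 0, 0, 0], [0, 0, 0, 0, 0, 0, -0.5], [0, 0, 0, 0, 0, 0, -1], [0, 0, 0, 0, 0, 0, -1], [0, 0, 0, 0, 0, 0, -1]]], squeeze=30)

```text
time_s: 4.17
tcp_pos: [0.6677, -0.0335, -0.0001]
tool_rot: [-0.0, 1.0, -0.0, 0.002]
contact_force: [-0.1, -0.0, 5.7]
gripper_width: 0.681
grip_force: 32.6
```

play_rows(increments=[[[0, 0, 0, 0, 0, 0, -1], [0, 0, 0, 0, 0, 0, -1], [0, 0, 0, 0, 0, 0, -1]]])

```text
time_s: 4.42
tcp_pos: [0.6677, -0.0335, -0.0001]
tool_rot: [-0.0, 1.0, -0.0, 0.002]
contact_force: [0.1, 0.6, 5.3]
gripper_width: 0.681
grip_force: 32.7
```

play_rows(increments=[[[0, 0, -1, 0, 0, 0, -1], [0, 0, -2, 0, 0, 0, -1], [0, 0, -2, 0, 0, 0, -1], [0, 0, -2, 0, 0, 0, -1], [0, 0, 0, 0, 0, 0, -1]]])

```text
time_s: 4.83
tcp_pos: [0.6693, -0.0338, 0.0735]
tool_rot: [-0.0, 1.0, -0.001, 0.004]
contact_force: [1.0, -0.3, 0.8]
gripper_width: 0.68
grip_force: 32.3
```

play_rows(increments=[[[1, -0.7, 0, 0, 0, 0, -1], [2.5, -1.8, 0, 0, 0, 0, -1], [3, -2.1, 0, 0, 0, 0, -1], [3, -2.1, 0, 0, 0, 0, -1], [3, -2.1, 0, 0, 0, 0, -1]]])

```text
time_s: 5.25
tcp_pos: [0.5379, -0.1216, 0.0656]
tool_rot: [-0.001, 1.0, 0.001, -0.002]
contact_force: [-0.8, -0.9, 0.3]
gripper_width: 0.687
grip_force: 32.4
```

play_rows(increments=[[[2.5, -1.8, 0, 0, 0, 0, -1], [1, -0.7, 0, 0, 0, 0, -1], [0, 0, 0, 0, 0, 0, -1], [0, 0, 0, 0, 0, 0, -1]]])

```text
time_s: 5.58
tcp_pos: [0.5056, -0.1463, 0.0671]
tool_rot: [0.0, 1.0, 0.001, -0.0]
contact_force: [0.2, -0.1, -0.6]
gripper_width: 0.684
grip_force: 32.4
```

```bash
python3 st.py .507 -.1467 .0045
python3 - <<'E'
from h import *
s=get_state()
for n in('top','side'):
    f=eyes.grab_frame(n); u,v=proj(f,[s['tcp_pos']])[0].astype(int)
    m=masks(f)['green']
    for a,c in blobs(m,30):
        ce,d=circ(cast(f,c,s['tcp_pos'][2])); print(n,a,c.mean(0).round(),ce.round(4),d.round(3))
    cv2.imwrite(f'pics/l_{n}.png',cv2.resize(f['pixels'][v-45:v+45,u-60:u+60,::-1],None,fx=5,fy=5,interpolation=2))
E
python3 -c "
import cv2,numpy as np
cv2.imwrite('pics/l.png',np.hstack([cv2.resize(cv2.imread(f'pics/l_{n}.png'),(400,300)) for n in('top','side')]))"
```

```text
5.5833 [ 0.5056 -0.1463  0.0671] [-0.42 -0.02  1.97  0.    1.19 -1.99] 0.6840497656858926 32.36636281013489 [ 0.2 -0.1 -0.6]
tool axes [[-1.0, 0.0009, 0.0002], [0.0009, 1.0, 0.001], [-0.0002, 0.001, -1.0]]
cm tool shift to (0.507, -0.1467, 0.0045) [-0.14 -0.04  6.26]
rotvec deg to aligned [ 0.06 -0.01 -0.05]
top 96.0 [493. 281.] [ 0.3415 -0.5918] 0.059
top 46.5 [312. 217.] [ 0.4876 -0.1395] 0.025
top 130.0 [134. 216.] [0.4768 0.3054] 0.032
top 61.5 [494. 188.] [ 0.594  -0.5955] 0.072
top 2036.0 [324.   3.] [ 1.1848 -0.1644] 0.646
side 249.0 [270. 325.] [0.479  0.3445] 0.032
side 47.0 [283. 149.] [ 0.4915 -0.1639] 0.034
side 38.5 [334.  78.] [ 0.3289 -0.5945] 0.143
side 30612.0 [ 68. 133.] [ 1.5625 -0.4222] 1.474
```

View pics/l.png

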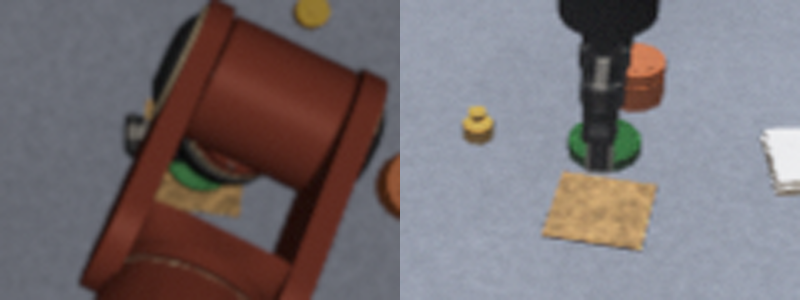

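Top/side views show the seal held level over the square mat, with its centre about 2 mm to −x of the fingers (side crop: 604 vs 600). I'll compensate and lower.

play_rows(increments=[[[-0.3, -0.05, 1.5, 0, 0, 0, -1], [0, 0, 2, 0, 0, 0, -1], [0, 0, 1.5, 0, 0, 0, -1], [0, 0, 0.8, 0, 0, 0, -1], [0, 0, 0, 0, 0, 0, -1]]])

```text
time_s: 6.1
tcp_pos: [0.5086, -0.1455, 0.0078]
tool_rot: [-0.001, 1.0, 0.001, -0.002]
contact_force: [-0.1, 0.5, -0.8]
gripper_width: 0.676
grip_force: 32.4
```

play_rows(increments=[[[0, 0, 0.2, 0, 0, 0, -1], [0, 0, 0, 0, 0, 0, -1]]])

```text
time_s: 6.27
tcp_pos: [0.5105, -0.1469, 0.0088]
tool_rot: [-0.001, 1.0, -0.0, 0.001]
contact_force: [0.7, -0.1, -0.3]
gripper_width: 0.684
grip_force: 32.4
```

```bash
python3 st.py .5088 -.1467 .004
```

```text
6.2667 [ 0.5105 -0.1469  0.0088] [-0.42  0.08  1.99  0.    1.07 -1.99] 0.6843273240759157 32.35981643199921 [ 0.7 -0.1 -0.3]
tool axes [[-1.0, -0.0012, -0.002], [-0.0012, 1.0, -0.0005], [0.002, -0.0005, -1.0]]
cm tool shift to (0.5088, -0.1467, 0.004) [0.17 0.02 0.48]
rotvec deg to aligned [-0.03  0.12  0.07]
```

play_rows(increments=[[[0.15, 0, 0.2, 0, 0.1, 0, -1], [0, 0, 0.2, 0, 0, 0, -1], [0, 0, 0, 0, 0, 0, -1], [0, 0, 0, 0, 0, 0, -1]]])

```text
time_s: 6.6
tcp_pos: [0.5082, -0.147, 0.0045]
tool_rot: [-0.0, 1.0, -0.0, -0.0]
contact_force: [-0.4, -0.2, -0.3]
gripper_width: 0.682
grip_force: 32.4
```

```bash
python3 st.py .5088 -.1467 .004
```

```text
6.6 [ 0.5082 -0.147   0.0045] [-0.42  0.09  1.99 -0.    1.07 -1.99] 0.6824642263090888 32.35981464385986 [-0.4 -0.2 -0.3]
tool axes [[-1.0, -0.0004, 0.0005], [-0.0004, 1.0, -0.0002], [-0.0005, -0.0002, -1.0]]
cm tool shift to (0.5088, -0.1467, 0.004) [-0.06  0.03  0.05]
rotvec deg to aligned [-0.01 -0.03  0.02]
```

play_rows(increments=[[[-0.05, 0, 0.08, 0, 0, 0, -1], [0, 0, 0, 0, 0, 0, -1], [0, 0, 0, 0, 0, 0, 0.6], [0, 0, 0, 0, 0, 0, 1], [0, 0, 0, 0, 0, 0, 1]]])

```text
time_s: 7.02
tcp_pos: [0.5086, -0.1469, 0.0034]
tool_rot: [-0.0, 1.0, -0.0, -0.0]
contact_force: [0.1, -0.6, 0.5]
gripper_width: 0.998
grip_force: 0.0
```

play_rows(increments=[[[0, 0, -1, 0, 0, 0, 1], [0, 0, -3, 0, 0, 0, 1], [0, 0, -4, 0, 0, 0, 1], [0, 0, -4, 0, 0, 0, 1], [0, 0, 0, 0, 0, 0, 1]]])

```text
time_s: 7.43
tcp_pos: [0.5141, -0.1492, 0.1339]
tool_rot: [-0.0, 1.0, -0.003, 0.007]
contact_force: [1.5, -0.3, 1.5]
gripper_width: 0.997
grip_force: 0.0
```

play_rows(increments=[[[0.2, 2, 0, 0, 0, 0, 1], [0.2, 3.5, 0, 0, 0, 0, 1], [0.2, 3.5, 0, 0, 0, 0, 1], [0.2, 3.5, 0, 0, 0, 0, 1], [0.2, 3.5, 0, 0, 0, 0, 1]]])

```text
time_s: 7.85
tcp_pos: [0.4985, 0.0144, 0.1242]
tool_rot: [0.0, 1.0, -0.0, 0.0]
contact_force: [0.9, -0.2, 0.7]
gripper_width: 0.999
grip_force: 0.0
```

play_rows(increments=[[[0.2, 3.5, 0, 0, 0, 0, 1], [0.2, 3.5, 0, 0, 0, 0, 1], [0.2, 3.5, 0, 0, 0, 0, 1], [0.2, 3.5, 0, 0, 0, 0, 1], [0.2, 3.5, 0, 0, 0, 0, 1]]])

```text
time_s: 8.27
tcp_pos: [0.4883, 0.1899, 0.1242]
tool_rot: [-0.0, 1.0, 0.0, 0.0]
contact_force: [1.1, 0.2, 0.7]
gripper_width: 0.998
grip_force: 0.0
```

play_rows(increments=[[[0.2, 3.5, 0, 0, 0, 0, 1], [0.2, 3.5, 0, 0, 0, 0, 1], [0.2, 3.5, 0, 0, 0, 0, 1], [0.2, 2.5, 0, 0, 0, 0, 1], [0, 0, 0, 0, 0, 0, 1]]])

```text
time_s: 8.68
tcp_pos: [0.4799, 0.3221, 0.1243]
tool_rot: [-0.002, 1.0, 0.001, 0.0]
contact_force: [0.1, -0.3, 0.1]
gripper_width: 1.0
grip_force: 0.0
```

play_rows(increments=[[[0, 0, 0, 0, 0, 0, 1], [0, 0, 0, 0, 0, 0, 1]]])

```text
time_s: 8.85
tcp_pos: [0.4804, 0.3177, 0.1236]
tool_rot: [-0.0, 1.0, -0.0, -0.0]
contact_force: [-0.1, 0.4, -0.4]
gripper_width: 1.001
grip_force: 0.0
```

```bash
cat > meas.py <<'E'
from h import *
import sys
# args: colour zplane x y : circle/min-max measure near x,y
k,z,x,y=sys.argv[1],*map(float,sys.argv[2:5])
for n in('top','side'):
    f=eyes.grab_frame(n)
    for a,c in blobs(masks(f)[k],25):
        P=cast(f,c,z);ce,d=circ(P)
        if np.hypot(*(P[:,:2].mean(0)-[x,y]))<.06: print(n,k,a,c.mean(0).round(1),'circ',ce.round(4),round(d*1000,1),'mid',((P.max(0)+P.min(0))/2)[:2].round(4),'ext',((P.max(0)-P.min(0))*1000)[:2].round())
E
python3 st.py .4805 .318 .003; python3 meas.py green .016 .507 -.147;python3 meas.py cork .004 .507 -.147
```

```text
8.85 [0.4804 0.3177 0.1236] [ 0.46  0.03  1.82 -0.    1.29 -1.12] 1.0012079267773084 0.0 [-0.1  0.4 -0.4]
tool axes [[-1.0, -0.0007, 0.0007], [-0.0007, 1.0, -0.0004], [-0.0007, -0.0004, -1.0]]
cm tool shift to (0.4805, 0.318, 0.003) [-1.000e-02  4.000e-02  1.206e+01]
rotvec deg to aligned [-0.02 -0.04  0.04]
top green 328.5 [311.8 209.9] circ [ 0.5085 -0.1456] 53.7 mid [ 0.5084 -0.1448] ext [53. 55.]
top cork 907.0 [311.4 210.9] circ [ 0.5073 -0.1461] 91.8 mid [ 0.507  -0.1464] ext [89. 87.]
```

play_rows(increments=[[[0, 0, 2, 0, 0, 0, 1], [0, 0, 3, 0, 0, 0, 1], [0, 0, 3, 0, 0, 0, 1], [0, 0, 2, 0, 0, 0, 1], [0, 0, 1, 0, 0, 0, 1]]])

```text
time_s: 9.47
tcp_pos: [0.4783, 0.3161, 0.01]
tool_rot: [0.0, 1.0, -0.001, -0.003]
contact_force: [-0.7, -0.4, -0.8]
gripper_width: 1.0
grip_force: 0.0
```

play_rows(increments=[[[0, 0, 0.5, 0, 0, 0, 1], [0, 0, 0.5, 0, 0, 0, 1], [0, 0, 0, 0, 0, 0, 1], [0, 0, 0, 0, 0, 0, 1]]])

```text
time_s: 9.8
tcp_pos: [0.4813, 0.3185, 0.0048]
tool_rot: [-0.0, 1.0, 0.0, 0.001]
contact_force: [0.8, -1.1, 0.6]
gripper_width: 1.001
grip_force: 0.0
```

```bash
python3 st.py .4806 .318 .002
```

```text
9.8 [0.4813 0.3185 0.0048] [ 0.46  0.19  1.88  0.    1.08 -1.12] 1.0011865720841517 0.0 [ 0.8 -1.1  0.6]
tool axes [[-1.0, -0.0004, -0.0011], [-0.0004, 1.0, 0.001], [0.0011, 0.001, -1.0]]
cm tool shift to (0.4806, 0.318, 0.002) [ 0.07 -0.05  0.28]
rotvec deg to aligned [0.06 0.06 0.02]
```

play_rows(increments=[[[0.05, -0.05, 0.2, 0, 0, 0, 1], [0, 0, 0, 0, 0, 0, 0.2], [0, 0, 0, 0, 0, 0, -0.4], [0, 0, 0, 0, 0, 0, -1], [0, 0, 0, 0, 0, 0, -1]]])

```text
time_s: 10.22
tcp_pos: [0.48, 0.3177, 0.0018]
tool_rot: [-0.0, 1.0, 0.0, -0.0]
contact_force: [-2.5, -1.7, 19.0]
gripper_width: 0.454
grip_force: 21.1
```

play_rows(increments=[[[0, 0, 0, 0, 0, 0, -1], [0, 0, 0, 0, 0, 0, -1], [0, 0, 0, 0, 0, 0, -1], [0, 0, 0, 0, 0, 0, -1]]])

```text
time_s: 10.55
tcp_pos: [0.4803, 0.3178, 0.002]
tool_rot: [-0.0, 1.0, 0.0, -0.0]
contact_force: [-0.7, -1.0, 4.9]
gripper_width: 0.45
grip_force: 30.4
```

```bash
python3 st.py .4806 .318 .002
```

```text
10.55 [0.4803 0.3178 0.002 ] [ 0.46  0.19  1.88  0.    1.07 -1.12] 0.4497570110055786 30.410630106925964 [-0.7 -1.   4.9]
tool axes [[-1.0, -0.0006, 0.0001], [-0.0006, 1.0, 0.0004], [-0.0001, 0.0004, -1.0]]
cm tool shift to (0.4806, 0.318, 0.002) [-0.03  0.02  0.  ]
rotvec deg to aligned [ 0.02 -0.    0.03]
```

play_rows(increments=[[[0, 0, -1, 0, 0, 0, -1], [0, 0, -3, 0, 0, 0, -1], [0, 0, -4, 0, 0, 0, -1], [0, 0, -4, 0, 0, 0, -1], [0, 0, 0, 0, 0, 0, -1]]])

```text
time_s: 10.97
tcp_pos: [0.4848, 0.32, 0.1315]
tool_rot: [-0.0, 1.0, 0.003, 0.007]
contact_force: [0.9, -0.0, 1.2]
gripper_width: 0.447
grip_force: 30.2
```

play_rows(increments=[[[-0.2, -2, 0, 0, 0, 0, -1], [-0.2, -3.5, 0, 0, 0, 0, -1], [-0.2, -3.5, 0, 0, 0, 0, -1], [-0.2, -3.5, 0, 0, 0, 0, -1], [-0.2, -3.5, 0, 0, 0, 0, -1]]])

```text
time_s: 11.38
tcp_pos: [0.4895, 0.1562, 0.1213]
tool_rot: [-0.001, 1.0, -0.0, -0.0]
contact_force: [-1.4, 0.7, -0.5]
gripper_width: 0.447
grip_force: 30.3
```

play_rows(increments=[[[-0.2, -3.5, 0, 0, 0, 0, -1], [-0.2, -3.5, 0, 0, 0, 0, -1], [-0.2, -3.5, 0, 0, 0, 0, -1], [-0.2, -3.5, 0, 0, 0, 0, -1], [-0.2, -3.5, 0, 0, 0, 0, -1]]])

```text
time_s: 11.8
tcp_pos: [0.4996, -0.019, 0.1214]
tool_rot: [-0.0, 1.0, 0.0, -0.0]
contact_force: [1.1, 0.5, -0.5]
gripper_width: 0.447
grip_force: 30.3
```

play_rows(increments=[[[-0.2, -3.5, 0, 0, 0, 0, -1], [-0.2, -3.5, 0, 0, 0, 0, -1], [-0.2, -3.5, 0, 0, 0, 0, -1], [-0.2, -2.5, 0, 0, 0, 0, -1], [0, 0, 0, 0, 0, 0, -1]]])

```text
time_s: 12.22
tcp_pos: [0.5082, -0.1515, 0.1217]
tool_rot: [0.002, 1.0, -0.001, -0.0]
contact_force: [-0.7, -0.0, -0.6]
gripper_width: 0.45
grip_force: 30.3
```

play_rows(increments=[[[0, 0, 2, 0, 0, 0, -1], [0, 0, 2, 0, 0, 0, -1], [0, 0, 1, 0, 0, 0, -1], [0, 0, 0, 0, 0, 0, -1], [0, 0, 0, 0, 0, 0, -1]]])

```text
time_s: 12.63
tcp_pos: [0.5076, -0.1467, 0.0709]
tool_rot: [-0.001, 1.0, 0.0, -0.001]
contact_force: [0.0, -0.9, 0.7]
gripper_width: 0.451
grip_force: 30.3
```

```bash
python3 st.py .5085 -.1468 .0185
python3 - <<'E'
from h import *
s=get_state()
f=eyes.grab_frame('side'); u,v=proj(f,[s['tcp_pos']])[0].astype(int)
cv2.imwrite('pics/l2.png',cv2.resize(f['pixels'][v-40:v+50,u-60:u+60,::-1],None,fx=6,fy=6,interpolation=2))
E
```

```text
12.6333 [ 0.5076 -0.1467  0.0709] [-0.42 -0.02  1.97 -0.    1.2  -1.99] 0.4506221128067098 30.32205820083618 [ 0.  -0.9  0.7]
tool axes [[-1.0, -0.0011, 0.0024], [-0.0011, 1.0, 0.0008], [-0.0024, 0.0008, -1.0]]
cm tool shift to (0.5085, -0.1468, 0.0185) [-0.1  -0.02  5.24]
rotvec deg to aligned [ 0.05 -0.14  0.07]
```

View pics/l2.png

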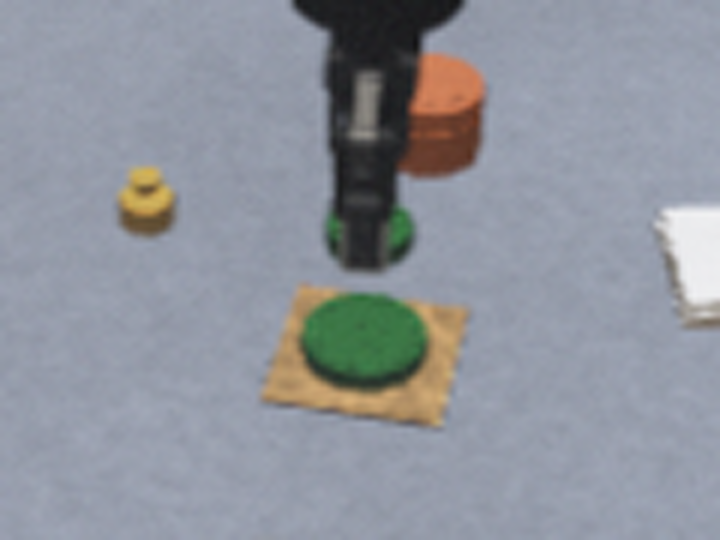

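Small seal is held level at crop (370,235) above the large seal (365,338). I'll measure both from the side view.

```bash
python3 - <<'E'
from h import *
f=eyes.grab_frame('side'); s=get_state(); print(s['tcp_pos'].round(4))
m=masks(f)['green']
u,v=proj(f,[s['tcp_pos']])[0].astype(int)
n,l,st,c=cv2.connectedComponentsWithStats(m[v-40:v+50,u-60:u+60])
for q in st[1:]: 
    if q[4]>5: print(q, 'mid col',u-60+q[0]+(q[2]-1)/2)
for x in (.506,.508,.510): print(x,proj(f,[[x,-.1467,.0709+.010-.002],[x,-.1453,.016]]).round(2).tolist())
for a,cc in blobs(m,60):
    P=cast(f,cc,.016);ce,d=circ(P)
    if abs(ce[0]-.507)<.03 and d<.07: print(ce,d,((P.max(0)+P.min(0))/2).round(4))
    P=cast(f,cc,.08)
E
python3 meas.py cork .004 .507 -.147
```

```text
[ 0.5089 -0.1473  0.0726]
[65 36  3  5 14] mid col 281.0
[ 51  50  19  13 195] mid col 275.0
0.506 [[276.62, 148.75], [275.82, 166.9]]
0.508 [[275.88, 148.7], [275.11, 166.85]]
0.51 [[275.14, 148.64], [274.4, 166.8]]
[ 0.50794772 -0.14789092] 0.05186174481933703 [ 0.5084 -0.1489  0.016 ]
top cork 135.5 [314.4 222.8] circ [ 0.4846 -0.1535] 49.6 mid [ 0.4761 -0.1506] ext [27. 68.]
side cork 209.5 [275.1 171.1] circ [ 0.5065 -0.15  ] 85.8 mid [ 0.5059 -0.1478] ext [89. 90.]
```

play_rows(increments=[[[-0.12, 0, 1.5, 0, -0.1, 0, -1], [0, 0, 2, 0, 0, 0, -1], [0, 0, 1, 0, 0, 0, -1], [0, 0, 0.5, 0, 0, 0, -1], [0, 0, 0, 0, 0, 0, -1]]])

```text
time_s: 13.25
tcp_pos: [0.5086, -0.147, 0.0204]
tool_rot: [-0.0, 1.0, 0.0, -0.001]
contact_force: [0.3, -0.5, -0.5]
gripper_width: 0.446
grip_force: 30.3
```

play_rows(increments=[[[0, 0, 0, 0, 0, 0, -1], [0, 0, 0, 0, 0, 0, -1]]])

```text
time_s: 13.42
tcp_pos: [0.5102, -0.1478, 0.0225]
tool_rot: [-0.0, 1.0, -0.0, 0.001]
contact_force: [1.0, 0.7, -0.2]
gripper_width: 0.45
grip_force: 30.3
```

```bash
python3 st.py .5095 -.1467 .0182
```

```text
13.4167 [ 0.5102 -0.1478  0.0225] [-0.42  0.06  1.98  0.    1.1  -1.99] 0.4495985015603509 30.32234787940979 [ 1.   0.7 -0.2]
tool axes [[-1.0, -0.0006, -0.0026], [-0.0006, 1.0, -0.0008], [0.0026, -0.0008, -1.0]]
cm tool shift to (0.5095, -0.1467, 0.0182) [0.07 0.11 0.43]
rotvec deg to aligned [-0.05  0.15  0.03]
```

play_rows(increments=[[[0, 0.07, 0.2, 0, 0, 0, -1], [0, 0, 0.12, 0, 0, 0, -1], [0, 0, 0, 0, 0, 0, -1], [0, 0, 0, 0, 0, 0, -1], [0, 0, 0, 0, 0, 0, -1]]])

```text
time_s: 13.83
tcp_pos: [0.5094, -0.1467, 0.0183]
tool_rot: [-0.0, 1.0, -0.0, 0.0]
contact_force: [-0.3, 1.4, 0.2]
gripper_width: 0.448
grip_force: 30.3
```

```bash
python3 st.py .5095 -.1467 .0182
```

```text
13.8333 [ 0.5094 -0.1467  0.0183] [-0.42  0.06  1.99  0.    1.09 -1.99] 0.4483468529286792 30.322805643081665 [-0.3  1.4  0.2]
tool axes [[-1.0, -0.0005, -0.001], [-0.0005, 1.0, -0.0001], [0.001, -0.0001, -1.0]]
cm tool shift to (0.5095, -0.1467, 0.0182) [-0.01  0.    0.01]
rotvec deg to aligned [-0.    0.06  0.03]
```

play_rows(increments=[[[0, 0, 0.03, 0, 0, 0, 0], [0, 0, 0, 0, 0, 0, 0.6], [0, 0, 0, 0, 0, 0, 1], [0, 0, 0, 0, 0, 0, 1], [0, 0, -1, 0, 0, 0, 1]]])

```text
time_s: 14.25
tcp_pos: [0.5077, -0.146, 0.0262]
tool_rot: [-0.0, 1.0, 0.001, -0.002]
contact_force: [0.6, 0.4, -0.3]
gripper_width: 1.0
grip_force: 0.0
```

play_rows(increments=[[[0, 0, -3, 0, 0, 0, 1], [0, 0, -4, 0, 0, 0, 1], [0, 0, -3, 0, 0, 0, 1], [0, 0, 0, 0, 0, 0, 1], [-0.4, 3.5, 0, 0, 0, 0, 1]]])

```text
time_s: 14.67
tcp_pos: [0.5156, -0.116, 0.1325]
tool_rot: [0.002, 1.0, -0.003, 0.004]
contact_force: [-0.2, 0.9, -0.2]
gripper_width: 1.002
grip_force: 0.0
```

play_rows(increments=[[[-0.4, 3.5, 0, 0, 0, 0, 1], [-0.4, 3.5, 0, 0, 0, 0, 1], [-0.4, 3.5, 0, 0, 0, 0, 1], [-0.4, 3.5, 0, 0, 0, 0, 1], [-0.4, 3.2, 0, 0, 0, 0, 1]]])

```text
time_s: 15.08
tcp_pos: [0.533, 0.0622, 0.1284]
tool_rot: [-0.0, 1.0, 0.0, 0.001]
contact_force: [0.1, -0.5, 0.5]
gripper_width: 0.999
grip_force: 0.0
```

play_rows(increments=[[[0, 0, 0, 0, 0, 0, 1], [0, 0, 0, 0, 0, 0, 1]]])

```text
time_s: 15.25
tcp_pos: [0.5331, 0.0617, 0.1282]
tool_rot: [-0.002, 1.0, -0.0, 0.0]
contact_force: [-0.3, -0.8, 0.8]
gripper_width: 1.003
grip_force: 0.0
```

```bash
python3 st.py .5335 .0596 .029; python3 meas.py green .028 .508 -.146;  python3 - <<'E'
from h import *
f=eyes.grab_frame('top'); u,v=proj(f,[[.507,-.147,.02]])[0].astype(int)
a=cv2.resize(f['pixels'][v-25:v+25,u-33:u+33,::-1],(400,300),interpolation=2)
f=eyes.grab_frame('side'); u,v=proj(f,[[.52,-.03,.02]])[0].astype(int)
b=cv2.resize(f['pixels'][v-60:v+60,u-80:u+80,::-1],(400,300),interpolation=2)
cv2.imwrite('pics/c.png',np.hstack([a,b]))
E
```

```text
15.25 [0.5331 0.0617 0.1282] [-0.02 -0.07  1.91 -0.    1.3  -1.6 ] 1.002526510267291 0.0 [-0.3 -0.8  0.8]
tool axes [[-1.0, -0.0038, -0.001], [-0.0038, 1.0, -0.0003], [0.001, -0.0003, -1.0]]
cm tool shift to (0.5335, 0.0596, 0.029) [-0.03 -0.21  9.92]
rotvec deg to aligned [-0.02  0.06  0.22]
top green 328.5 [311.8 209.8] circ [ 0.5074 -0.1441] 53.2 mid [ 0.5072 -0.1433] ext [52. 55.]
side green 185.5 [275.2 166.5] circ [ 0.5075 -0.1351] 53.7 mid [ 0.5075 -0.1356] ext [51. 60.]
```

View pics/c.png

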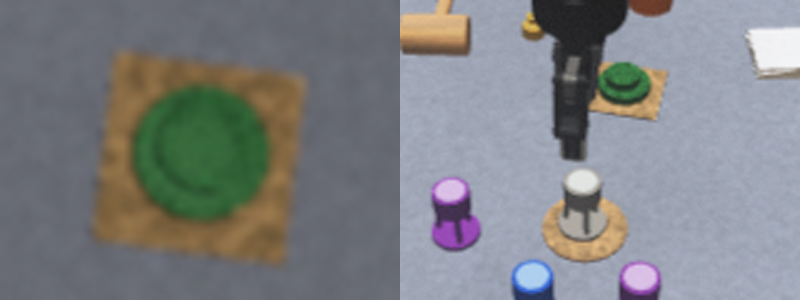

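The small seal sits within about 2 mm of the large seal's centre (left crop 198,147 vs 202,152, most of it parallax). The gripper is above the pewter loupe (582,190). Descending on the barrel.

play_rows(increments=[[[-0.03, -0.2, 2, 0, 0, 0.2, 1], [0, 0, 3, 0, 0, 0, 1], [0, 0, 2, 0, 0, 0, 1], [0, 0, 1.5, 0, 0, 0, 1], [0, 0, 0.9, 0, 0, 0, 1]]])

```text
time_s: 15.87
tcp_pos: [0.532, 0.0571, 0.0316]
tool_rot: [0.003, 1.0, -0.0, -0.001]
contact_force: [-1.0, -0.3, -0.6]
gripper_width: 0.999
grip_force: 0.0
```

play_rows(increments=[[[0, 0, 0, 0, 0, 0, 1], [0, 0, 0, 0, 0, 0, 1], [0, 0, 0, 0, 0, 0, 1]]])

```text
time_s: 16.12
tcp_pos: [0.5347, 0.0579, 0.0353]
tool_rot: [0.002, 1.0, -0.0, 0.002]
contact_force: [0.2, 0.1, -0.0]
gripper_width: 0.997
grip_force: 0.0
```

```bash
python3 st.py .5335 .0596 .034
```

```text
16.1167 [0.5347 0.0579 0.0353] [-0.03  0.05  1.96  0.    1.12 -1.6 ] 0.9974017399184181 0.0 [ 0.2  0.1 -0. ]
tool axes [[-1.0, 0.0036, -0.0031], [0.0036, 1.0, -0.0001], [0.0031, -0.0001, -1.0]]
cm tool shift to (0.5335, 0.0596, 0.034) [0.12 0.17 0.13]
rotvec deg to aligned [-0.    0.18 -0.21]
```

play_rows(increments=[[[0.05, 0.15, 0, 0, 0, -0.15, 1], [0, 0, 0, 0, 0, 0, 1], [0, 0, 0, 0, 0, 0, 0.2], [0, 0, 0, 0, 0, 0, -0.2], [0, 0, 0, 0, 0, 0, -0.4]]])

```text
time_s: 16.53
tcp_pos: [0.5332, 0.0599, 0.0342]
tool_rot: [0.0, 1.0, -0.0, 0.001]
contact_force: [0.2, -0.7, -0.3]
gripper_width: 0.603
grip_force: 0.0
```

play_rows(increments=[[[0, 0, 0, 0, 0, 0, -1], [0, 0, 0, 0, 0, 0, -1], [0, 0, 0, 0, 0, 0, -1], [0, 0, 0, 0, 0, 0, -1], [0, 0, 0, 0, 0, 0, -1]]])

```text
time_s: 16.95
tcp_pos: [0.5332, 0.0598, 0.0342]
tool_rot: [0.0, 1.0, -0.0, 0.001]
contact_force: [-0.1, -0.8, 1.9]
gripper_width: 0.416
grip_force: 30.0
```

```bash
python3 st.py .5335 .0596 .034
```

```text
16.95 [0.5332 0.0598 0.0342] [-0.03  0.05  1.97 -0.    1.12 -1.6 ] 0.4159423060968262 30.049467980861664 [-0.1 -0.8  1.9]
tool axes [[-1.0, 0.0004, -0.0011], [0.0004, 1.0, -0.0001], [0.0011, -0.0001, -1.0]]
cm tool shift to (0.5335, 0.0596, 0.034) [-0.03 -0.02  0.02]
rotvec deg to aligned [-0.    0.07 -0.02]
```

play_rows(increments=[[[0, 0, -1, 0, 0, 0, -1], [0, 0, -2, 0, 0, 0, -1], [0, 0, 0, 0, 0, 0, -1], [0.25, -1.7, 0, 0, 0, 0, -1], [0.25, -1.7, 0, 0, 0, 0, -1]]])

```text
time_s: 17.37
tcp_pos: [0.5282, 0.026, 0.0641]
tool_rot: [-0.001, 1.0, -0.0, 0.001]
contact_force: [-0.9, -0.5, -1.0]
gripper_width: 0.413
grip_force: 30.3
```

play_rows(increments=[[[0.25, -1.7, 0, 0, 0, 0, -1], [0.25, -1.7, 0, 0, 0, 0, -1], [0.25, -1.7, 0, 0, 0, 0, -1], [0.25, -1.7, 0, 0, 0, 0, -1], [0, 0, 0, 0, 0, 0, -1]]])

```text
time_s: 17.78
tcp_pos: [0.5175, -0.0443, 0.0635]
tool_rot: [0.001, 1.0, -0.0, 0.0]
contact_force: [0.6, -0.3, -1.1]
gripper_width: 0.41
grip_force: 30.3
```

play_rows(increments=[[[0, 0, 1.5, 0, 0, 0, -1], [0, 0, 1, 0, 0, 0, -1], [0, 0, 0, 0, 0, 0, -1], [0, 0, 0, 0, 0, 0, -1], [0, 0, 0, 0, 0, 0, -1]]])

```text
time_s: 18.2
tcp_pos: [0.518, -0.0417, 0.0389]
tool_rot: [-0.0, 1.0, 0.0, 0.0]
contact_force: [0.3, 0.2, -1.9]
gripper_width: 0.41
grip_force: 30.3
```

```bash
python3 st.py .5181 -.0424 .0302;python3 meas.py cork .004 .53 .063
```

```text
18.2 [ 0.518  -0.0417  0.0389] [-0.22  0.01  2.    0.    1.13 -1.8 ] 0.4099065058228201 30.329845547676086 [ 0.3  0.2 -1.9]
tool axes [[-1.0, -0.0003, -0.0006], [-0.0003, 1.0, 0.0002], [0.0006, 0.0002, -1.0]]
cm tool shift to (0.5181, -0.0424, 0.0302) [-0.01 -0.07  0.87]
rotvec deg to aligned [0.01 0.04 0.02]
top cork 685.0 [232.5 200.1] circ [0.53  0.064] 78.5 mid [0.5301 0.0645] ext [80. 75.]
side cork 636.0 [259.5 224.9] circ [0.529  0.0609] 79.6 mid [0.529  0.0604] ext [80. 81.]
```

play_rows(increments=[[[0, -0.07, 0.4, 0, 0, 0, -1], [0, 0, 0.3, 0, 0, 0, -1], [0, 0, 0.15, 0, 0, 0, -1], [0, 0, 0, 0, 0, 0, -1], [0, 0, 0, 0, 0, 0, -1]]])

```text
time_s: 18.72
tcp_pos: [0.518, -0.0429, 0.0303]
tool_rot: [0.0, 1.0, 0.0, 0.0]
contact_force: [-0.0, 0.9, -0.5]
gripper_width: 0.41
grip_force: 30.3
```

play_rows(increments=[[[0, 0, 0, 0, 0, 0, -1], [0, 0, 0.03, 0, 0, 0, -1], [0, 0, 0, 0, 0, 0, -1]]])

```text
time_s: 18.97
tcp_pos: [0.5181, -0.0429, 0.0302]
tool_rot: [0.0, 1.0, 0.0, 0.0]
contact_force: [-0.5, 0.2, -0.5]
gripper_width: 0.413
grip_force: 30.4
```

```bash
python3 st.py .5181 -.0424 .0302
```

```text
18.9667 [ 0.5181 -0.0429  0.0302] [-0.23  0.02  2.01  0.    1.11 -1.8 ] 0.41324363730417396 30.359728932380676 [-0.5  0.2 -0.5]
tool axes [[-1.0, 0.0004, -0.001], [0.0004, 1.0, 0.0], [0.001, 0.0, -1.0]]
cm tool shift to (0.5181, -0.0424, 0.0302) [-0.    0.05 -0.  ]
rotvec deg to aligned [ 0.    0.05 -0.02]
```

play_rows(increments=[[[0, 0, 0, 0, 0, 0, 0], [0, 0, 0, 0, 0, 0, 0.6], [0, 0, 0, 0, 0, 0, 0.8], [0, 0, 0, 0, 0, 0, 0.8], [0, 0, -1, 0, 0, 0, 0.8]]])

```text
time_s: 19.38
tcp_pos: [0.5163, -0.0425, 0.0385]
tool_rot: [0.0, 1.0, 0.0, -0.002]
contact_force: [-0.6, 0.7, -0.8]
gripper_width: 0.904
grip_force: 0.0
```

play_rows(increments=[[[0, 0, -2, 0, 0, 0, 0.8], [0, 0, -3, 0, 0, 0, 1], [0, 0, -3, 0, 0, 0, 1], [0, 0, -1, 0, 0, 0, 1], [0, 0, 0, 0, 0, 0, 1]]])

```text
time_s: 19.8
tcp_pos: [0.5206, -0.0435, 0.1348]
tool_rot: [0.0, 1.0, -0.001, 0.004]
contact_force: [-1.0, -0.1, -0.3]
gripper_width: 0.997
grip_force: 0.0
```

play_rows(increments=[[[0.4, -3.5, 0, 0, 0, 0, 1], [0.4, -3.5, 0, 0, 0, 0, 1], [0.4, -3.5, 0, 0, 0, 0, 1], [0.4, -3.5, 0, 0, 0, 0, 1], [0.4, -3.5, 0, 0, 0, 0, 1]]])

```text
time_s: 20.22
tcp_pos: [0.4965, -0.2188, 0.1282]
tool_rot: [0.0, 1.0, 0.001, -0.001]
contact_force: [1.0, -0.5, -0.0]
gripper_width: 0.999
grip_force: 0.0
```

play_rows(increments=[[[0.4, -3.5, 0, 0, 0, 0, 1], [0.4, -3.5, 0, 0, 0, 0, 1], [0.2, -3.0, 0, 0, 0, 0, 1], [0, 0, 0, 0, 0, 0, 1], [0, 0, 0, 0, 0, 0, 1]]])

```text
time_s: 20.63
tcp_pos: [0.4867, -0.3186, 0.1282]
tool_rot: [0.002, 1.0, 0.001, -0.001]
contact_force: [-0.4, 0.3, -0.7]
gripper_width: 1.001
grip_force: 0.0
```

```bash
python3 st.py .488 -.318 .006
python3 - <<'E'
from h import *
f=eyes.grab_frame('top');hsv=cv2.cvtColor(f['pixels'],cv2.COLOR_RGB2HSV)
m=cv2.inRange(hsv,np.array((0,0,128)),np.array((180,45,255)))
for a,c in blobs(m,25):
    ce,d=circ(cast(f,c,.06))
    if abs(ce[0]-.52)<.05 and abs(ce[1]+.04)<.05: print('loupe',a,ce,d)
u,v=proj(f,[[.515,-.04,.02]])[0].astype(int)
a=cv2.resize(f['pixels'][v-50:v+50,u-80:u+80,::-1],(640,400),interpolation=2)
cv2.imwrite('pics/c2.png',a)
E
python3 meas.py cork .004 .53 .063
```

```text
20.6333 [ 0.4867 -0.3186  0.1282] [-0.71  0.04  1.81  0.    1.3  -2.28] 1.0006442931994097 0.0 [-0.4  0.3 -0.7]
tool axes [[-1.0, 0.0031, 0.0013], [0.0031, 1.0, 0.0022], [-0.0013, 0.0022, -1.0]]
cm tool shift to (0.488, -0.318, 0.006) [-0.15  0.03 12.22]
rotvec deg to aligned [ 0.13 -0.08 -0.18]
loupe 135.5 [ 0.51630561 -0.04018201] 0.03547129430013719
top cork 703.0 [232.5 200. ] circ [0.5299 0.0631] 79.4 mid [0.5302 0.063 ] ext [80. 77.]
side cork 637.0 [259.5 224.9] circ [0.5289 0.0609] 79.7 mid [0.5289 0.0604] ext [81. 81.]
```

View pics/c2.png

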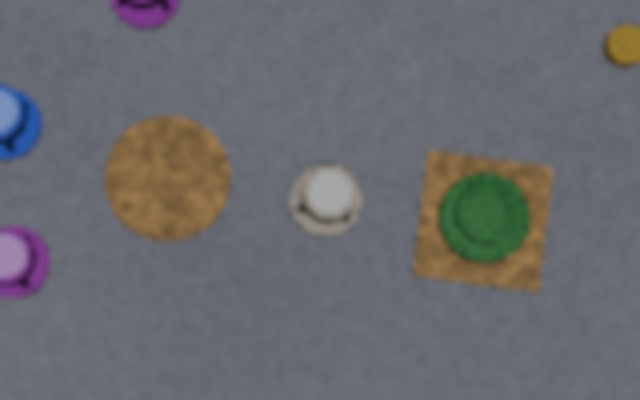

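The round mat is free at (169,179). The loupe foot is at (325,201), midway between (169,179) and the square mat (484,221). Next the tin.

play_rows(increments=[[[-0.1, 0, 2, 0, 0, 0, 1], [0, 0, 3, 0, 0, 0, 1], [0, 0, 3, 0, 0, 0, 1], [0, 0, 2, 0, 0, 0, 1], [0, 0, 1.5, 0, 0, 0, 1]]])

```text
time_s: 21.2
tcp_pos: [0.4877, -0.315, 0.012]
tool_rot: [-0.001, 1.0, 0.001, -0.001]
contact_force: [-0.7, -0.6, 0.1]
gripper_width: 1.001
grip_force: 0.0
```

play_rows(increments=[[[0, 0, 0.5, 0, 0, 0, 1], [0, 0, 0, 0, 0, 0, 1], [0, 0, 0, 0, 0, 0, 1], [0, 0, 0, 0, 0, 0, 1], [0, 0, 0, 0, 0, 0, 1]]])

```text
time_s: 21.62
tcp_pos: [0.49, -0.3185, 0.0119]
tool_rot: [-0.0, 1.0, -0.001, 0.002]
contact_force: [0.1, -0.5, -0.5]
gripper_width: 1.002
grip_force: 0.0
```

```bash
python3 st.py .488 -.318 .008
```

```text
21.6167 [ 0.49   -0.3185  0.0119] [-0.7   0.19  1.86  0.    1.09 -2.28] 1.0023749380304061 0.0 [ 0.1 -0.5 -0.5]
tool axes [[-1.0, -0.0, -0.0032], [-0.0, 1.0, -0.0019], [0.0032, -0.0019, -1.0]]
cm tool shift to (0.488, -0.318, 0.008) [0.21 0.05 0.39]
rotvec deg to aligned [-0.11  0.18  0.  ]
```

play_rows(increments=[[[0.08, 0, 0.1, 0, 0, 0, 1], [0, 0, 0, 0, 0, 0, 1], [0, 0, 0, 0, 0, 0, 1], [0, 0, 0, 0, 0, 0, 0.6], [0, 0, 0, 0, 0, 0, 0.2]]])

```text
time_s: 22.03
tcp_pos: [0.4881, -0.318, 0.0092]
tool_rot: [0.0, 1.0, -0.0, 0.0]
contact_force: [0.4, 0.7, 0.7]
gripper_width: 0.744
grip_force: 0.0
```

play_rows(increments=[[[0, 0, 0, 0, 0, 0, -1], [0, 0, 0, 0, 0, 0, -1], [0, 0, 0, 0, 0, 0, -1], [0, 0, 0, 0, 0, 0, -1], [0, 0, 0, 0, 0, 0, -1]]])

```text
time_s: 22.45
tcp_pos: [0.4884, -0.3182, 0.0095]
tool_rot: [0.0, 1.0, -0.0, 0.001]
contact_force: [0.1, -0.3, 2.3]
gripper_width: 0.645
grip_force: 32.3
```

```bash
python3 st.py .488 -.318 .008 .5296 .0622 .1
```

```text
22.45 [ 0.4884 -0.3182  0.0095] [-0.71  0.19  1.86  0.    1.09 -2.28] 0.6449048181215549 32.27054536342621 [ 0.1 -0.3  2.3]
tool axes [[-1.0, 0.0003, -0.0014], [0.0003, 1.0, -0.0006], [0.0014, -0.0006, -1.0]]
cm tool shift to (0.488, -0.318, 0.008) [0.04 0.02 0.15]
cm tool shift to (0.5296, 0.0622, 0.1) [-4.12 38.03 -9.07]
rotvec deg to aligned [-0.03  0.08 -0.02]
```

play_rows(increments=[[[0, 0, -1, 0, 0, 0, -1], [0, 0, -3, 0, 0, 0, -1], [0, 0, -4, 0, 0, 0, -1], [0, 0, -3, 0, 0, 0, -1], [0, 0, 0, 0, 0, 0, -1]]])

```text
time_s: 22.87
tcp_pos: [0.4916, -0.3207, 0.1276]
tool_rot: [0.0, 1.0, -0.004, 0.005]
contact_force: [0.6, -0.7, 0.9]
gripper_width: 0.646
grip_force: 32.3
```

play_rows(increments=[[[-0.2, 2, 0, 0, 0, 0, -1], [-0.4, 3.5, 0, 0, 0, 0, -1], [-0.4, 3.5, 0, 0, 0, 0, -1], [-0.4, 3.5, 0, 0, 0, 0, -1], [-0.4, 3.5, 0, 0, 0, 0, -1]]])

```text
time_s: 23.28
tcp_pos: [0.5053, -0.1561, 0.1185]
tool_rot: [0.001, 1.0, 0.0, -0.0]
contact_force: [1.0, 0.2, -1.3]
gripper_width: 0.647
grip_force: 32.4
```

play_rows(increments=[[[-0.4, 3.5, 0, 0, 0, 0, -1], [-0.4, 3.5, 0, 0, 0, 0, -1], [-0.4, 3.5, 0, 0, 0, 0, -1], [-0.4, 3.5, 0, 0, 0, 0, -1], [-0.4, 3.5, 0, 0, 0, 0, -1]]])

```text
time_s: 23.7
tcp_pos: [0.5253, 0.019, 0.1187]
tool_rot: [0.0, 1.0, 0.0, -0.0]
contact_force: [0.4, -0.2, -0.8]
gripper_width: 0.646
grip_force: 32.4
```

play_rows(increments=[[[-0.2, 3, 0, 0, 0, 0, -1], [-0.1, 1.5, 0, 0, 0, 0, -1], [0, 0, 0, 0, 0, 0, -1], [0, 0, 2, 0, 0, 0, -1], [0, 0, 2, 0, 0, 0, -1]]])

```text
time_s: 24.12
tcp_pos: [0.5302, 0.0619, 0.08]
tool_rot: [-0.0, 1.0, -0.0, 0.002]
contact_force: [0.1, 0.6, -1.1]
gripper_width: 0.643
grip_force: 32.4
```

play_rows(increments=[[[0, 0, 2, 0, 0, 0, -1], [0, 0, 2, 0, 0, 0, -1], [0, 0, 1, 0, 0, 0, -1], [0, 0, 0, 0, 0, 0, -1], [0, 0, 0, 0, 0, 0, -1]]])

```text
time_s: 24.53
tcp_pos: [0.5288, 0.0616, 0.0288]
tool_rot: [0.0, 1.0, -0.0, -0.0]
contact_force: [-0.6, 0.2, -0.6]
gripper_width: 0.649
grip_force: 32.4
```

```bash
python3 st.py .5296 .0622 .0135
```

```text
24.5333 [0.5288 0.0616 0.0288] [-0.02  0.05  1.98 -0.    1.11 -1.59] 0.6489930280268285 32.386348843574524 [-0.6  0.2 -0.6]
tool axes [[-1.0, 0.0009, 0.0005], [0.0009, 1.0, -0.0001], [-0.0005, -0.0001, -1.0]]
cm tool shift to (0.5296, 0.0622, 0.0135) [-0.08  0.06  1.53]
rotvec deg to aligned [-0.01 -0.03 -0.05]
```

play_rows(increments=[[[-0.04, 0.05, 0.8, 0, 0, 0, -1], [0, 0, 0.4, 0, 0, 0, -1], [0, 0, 0.2, 0, 0, 0, -1], [0, 0, 0, 0, 0, 0, -1], [0, 0, 0, 0, 0, 0, -1]]])

```text
time_s: 24.95
tcp_pos: [0.5298, 0.0626, 0.0153]
tool_rot: [0.0, 1.0, -0.0, 0.001]
contact_force: [-0.3, 0.4, -1.2]
gripper_width: 0.646
grip_force: 32.4
```

play_rows(increments=[[[0, 0, 0, 0, 0, 0, -1], [0, 0, 0, 0, 0, 0, -1], [0, 0, 0, 0, 0, 0, -1]]])

```text
time_s: 25.2
tcp_pos: [0.5299, 0.0626, 0.0154]
tool_rot: [0.0, 1.0, -0.0, 0.001]
contact_force: [-0.3, -0.5, -1.6]
gripper_width: 0.65
grip_force: 32.4
```

```bash
python3 st.py .5296 .0622 .0135
```

```text
25.2 [0.5299 0.0626 0.0154] [-0.02  0.08  1.98  0.    1.09 -1.59] 0.6500111296705389 32.38603591918945 [-0.3 -0.5 -1.6]
tool axes [[-1.0, 0.0002, -0.0013], [0.0002, 1.0, -0.0], [0.0013, -0.0, -1.0]]
cm tool shift to (0.5296, 0.0622, 0.0135) [ 0.03 -0.04  0.19]
rotvec deg to aligned [-0.    0.08 -0.01]
```

play_rows(increments=[[[0.03, -0.04, 0.18, 0, 0, 0, -1], [0, 0, 0, 0, 0, 0, -1], [0, 0, 0, 0, 0, 0, 0.5], [0, 0, 0, 0, 0, 0, 0.8], [0, 0, 0, 0, 0, 0, 0.8]]])

```text
time_s: 25.62
tcp_pos: [0.5294, 0.0622, 0.0134]
tool_rot: [0.0, 1.0, -0.0, 0.001]
contact_force: [-1.2, -0.1, -0.3]
gripper_width: 0.899
grip_force: 0.0
```

play_rows(increments=[[[0, 0, -1, 0, 0, 0, 0.8], [0, 0, -3, 0, 0, 0, 0.8], [0, 0, -4, 0, 0, 0, 0.8], [0, 0, -4, 0, 0, 0, 0.8], [0, 0, -2, 0, 0, 0, 0.8]]])

```text
time_s: 26.03
tcp_pos: [0.5317, 0.0622, 0.1599]
tool_rot: [0.0, 1.0, -0.0, 0.005]
contact_force: [0.2, -1.0, 0.4]
gripper_width: 0.898
grip_force: 0.0
```

play_rows(increments=[[[1.2, 3.3, 0, 0, 0, 0, 0.8], [1.2, 3.3, 0, 0, 0, 0, 0.8], [1.2, 3.3, 0, 0, 0, 0, 0.8], [1.2, 3.3, 0, 0, 0, 0, 0.8], [1.2, 3.3, 0, 0, 0, 0, 0.8]]])

```text
time_s: 26.45
tcp_pos: [0.4687, 0.2286, 0.1544]
tool_rot: [0.0, 1.0, 0.0, 0.001]
contact_force: [0.8, 0.3, 0.1]
gripper_width: 0.9
grip_force: 0.0
```

play_rows(increments=[[[1.2, 3.3, 0, 0, 0, 0, 0.8], [1.2, 3.3, 0, 0, 0, 0, 0.8], [1.2, 3.3, 0, 0, 0, 0, 0.8], [1.2, 3.3, 0, 0, 0, 0, 0.8], [1.2, 3.3, 0, 0, 0, 0, 0.8]]])

```text
time_s: 26.87
tcp_pos: [0.4085, 0.3939, 0.1543]
tool_rot: [0.0, 1.0, 0.0, 0.001]
contact_force: [0.7, -0.1, -0.2]
gripper_width: 0.903
grip_force: 0.0
```

play_rows(increments=[[[1.2, 3.3, 0, 0, 0, 0, 0.8], [1.2, 3.3, 0, 0, 0, 0, 0.8], [0, 0, 0, 0, 0, 0, 0.8], [0, 0, 0, 0, 0, 0, 0.8], [0, 0, 0, 0, 0, 0, 0.8]]])

```text
time_s: 27.28
tcp_pos: [0.3854, 0.458, 0.1536]
tool_rot: [-0.0, 1.0, -0.0, 0.001]
contact_force: [-0.6, -0.9, 0.5]
gripper_width: 0.902
grip_force: 0.0
```

```bash
python3 st.py; python3 meas.py copper .044 .53 .063; python3 meas.py green .016 .507 -.147
python3 - <<'E'
from h import *
f=eyes.grab_frame('top');u,v=proj(f,[[.515,-.04,.02]])[0].astype(int)
a=cv2.resize(f['pixels'][v-40:v+40,u-80:u+80,::-1],(600,300),interpolation=2)
f2=eyes.grab_frame('side');u,v=proj(f2,[[.515,-.04,.02]])[0].astype(int)
b=cv2.resize(f2['pixels'][v-45:v+35,u-80:u+80,::-1],(600,300),interpolation=2)
cv2.imwrite('pics/fin.png',np.vstack([a,b]))
# small-seal top: lighter pixels
for n,g,z in(('top',f,.028),('side',f2,.028)):
    u,v=proj(g,[[.508,-.146,.028]])[0].astype(int)
    c=cv2.resize(g['pixels'][v-18:v+18,u-20:u+20,::-1],(400,360),interpolation=cv2.INTER_CUBIC)
    cv2.imwrite(f'pics/z_{n}.png',cv2.convertScaleAbs(c,alpha=1.8))
cv2.imwrite('pics/z.png',np.hstack([cv2.imread(f'pics/z_{n}.png') for n in('top','side')]))
E
```

```text
27.2833 [0.3854 0.458  0.1536] [ 0.75  0.05  1.75 -0.    1.34 -0.82] 0.9021936045491874 0.0 [-0.6 -0.9  0.5]
tool axes [[-1.0, -0.0001, -0.0012], [-0.0001, 1.0, -0.0003], [0.0012, -0.0003, -1.0]]
rotvec deg to aligned [-0.02  0.07  0.01]
top copper 346.0 [231.9 198. ] circ [0.5306 0.0635] 54.0 mid [0.5318 0.0643] ext [55. 54.]
side copper 270.0 [259.5 215.3] circ [0.5288 0.0652] 52.6 mid [0.5292 0.0661] ext [52. 60.]
top green 330.0 [311.7 210. ] circ [ 0.5085 -0.1455] 53.9 mid [ 0.5083 -0.1448] ext [53. 55.]
side green 179.0 [275.5 166.3] circ [ 0.5079 -0.15  ] 53.7 mid [ 0.5083 -0.1512] ext [52. 58.]
```

View pics/fin.png

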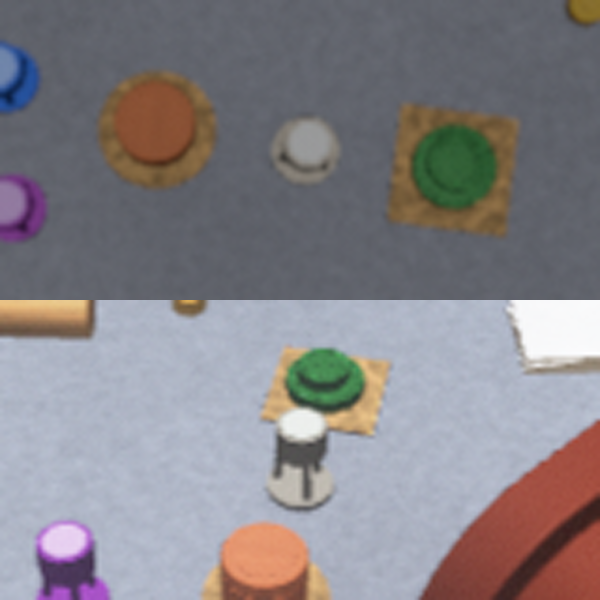

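View pics/z.png

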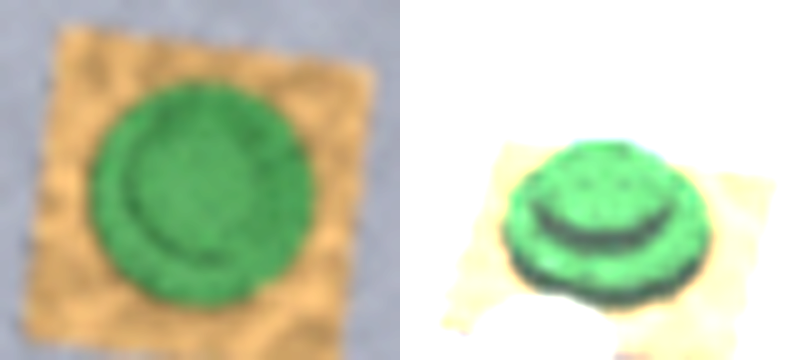

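The final view shows everything upright and in place. The tin is at (157,122) on the round mat, the loupe foot at (306,150) between the mats, and the green stack at (454,166) on the square mat, with the small seal centred to about 2 mm. Handing in.

```bash
python3 -c "
from cell import ticket
print(ticket.sign_off())"
```

```text
the job is handed in; nothing more can be done
None
```

The repair place is set out and handed in after about 27 s of robot time, everything upright and within about 2 mm of where it belongs in the last pictures; to free the round mat, I moved the loupe to its spot before placing the tin.

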